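# Sweep checked relays into the tray's trough

## Robot

A 7-joint arm with a two-finger parallel gripper is mounted at the origin on a cart in front of the work surface, level with it; the furniture and walls round the work are solid. World frame = base frame: x ahead of the robot, y to its left, z up, the work surface at z = 0. Lengths are in m, angles in rad, forces in N, time in s.
With the tool pointing down it reaches from about 0.4 to 0.85 m from the base axis. Payload 4.5 kg.
Tool frame: the origin (TCP) lies at the very end of the fingers, on their centre line; the grasp point (between the pads) lies 19 mm behind it; y points along the fingers, z is the direction in which the jaws open and shut, and the axes are right-handed (so a half turn about y gives the same grasp; the last joint's range is limited). The gripper opens to 88 mm and grips with 3 to 60 N. Pads are 18 mm wide; open, the fingers measure 123 mm over their backs; the gripper's body (75 mm by 187 mm) begins 45 mm behind the grasp point.
Start: joints at [1.198, 0.689, -0.195, 1.565, 0.157, 0.902, -0.215], TCP at [0.247, -0.574, 0.239] pointing down, gripper open.
Joint ranges: [-3.01, 3.01], [-0.46, 2.08], [-1.47, 1.51], [0.13, 2.56], [-1, 4.14], [0.04, 2.09], [-2.66, 2.66]. Speed limits (rad/s): [2.57, 2.57, 3.14, 3.14, 3.14, 3.14, 3.14].

## Interface

Orientations are given as a rotation vector (axis times angle).
In Python, from bench import env, imaging, order gives the robot as it stands.
- The arm moves only by the tool drive_tool, never from a script. Its argument "steps" is one flat list of numbers, 7 for each row, row after row: the finger opening in mm, from 0 to 88.1, then the shift along the tool's x, y, z in mm, then the turn, a rotation vector about the tool's x, y, z in rad. A call has 1 to 10 rows; each row is the pose to reach, as a shift and turn from the pose commanded when the call began, along the tool's axes at that moment; what a row does not reach only later rows make up. A row lasts 1/10 s, in which the tool goes at most 50 mm and 8.59 degrees, less where a joint would pass 70% of its speed; a pose out of reach is approached as far as the arm can. A call with a gripper value outside its range is refused whole. The fingers move at their own pace and stop on an object; the grip force is fixed at half the most. Time passes only in rows, so rows that repeat a pose let the fingers close. It gives the time, the measured TCP pose, the force and the opening at its end, in the units of the state.
- env.state(): the state, without advancing time (a new reading comes with each control period).
- imaging.snapshot(name): name is "side" or "top" or "wrist"; returns a dict with "color" (420x560x3 uint8, red, green, blue), "intrinsics" (3x3 intrinsics, pixels), "eye" and "rotation" of the camera in the world; the wrist camera has in their place "mount" (4x4, takes a point from camera to tool coordinates, whose origin is the TCP and whose axes are the tool frame's). Camera axes: x right, y down, z forward; pixel columns grow to the right and rows downward; lengths in m; the calibration is good to about 2 mm. The wrist camera is an equidistant fisheye: a pixel r from the principal point sees the ray r / f radians off the axis. A picture is of the moment at which its call begins: read the wrist's pose just before it. There is no depth.
- order.job_done(): hands the job in, once; it reports no verdict.
The state is a dict: "t": time; "joint_pos": joint angles; "qvel": joint speeds; "tau": joint torques, N m; "tcp_pos": TCP position; "ee_rot": TCP orientation; "contact_force": force on the tool from outside, world axes, zero at the start; "ft_torque": the same for the moment, N m; "opening": opening from 0.0 (shut) to 1.0 (fully open).
Only numpy, scipy, OpenCV 4.12 (cv2) and the standard library are available. Lean on these libraries where they do the work, as an engineer would, in place of code of your own. Each camera call takes 0.05 s, during which the arm holds its last target.

## Task

Three small black relays lie loose on the white deck of the inspection tray. Using only your fingertips, sweep all three across the deck and over its edge so that they drop into the blue trough at the tray's end; do not pick any of them up. Leave the black loupe standing on the deck, and the jar and the stamp beside the tray, where they are.

Things in the scene. Friction and masses are not known exactly. Their poses are not given: they have to be found in the camera images.
- tray: fixed white inspection tray, 240 (its x) x 270 (its y) mm; origin at the centre of its underside on the bench, z up. The flat white deck has its top at z = 30 mm and spans y = -130 to +65 mm, x = -115 to +115 mm. At y = +65 mm the deck ends in an open step (marked blue) down into a blue trough spanning y = +65 to +130 mm over the same x, floor at z = 5 mm. Walls 5 mm thick run all round: top at z = 38 mm round the deck, 42 mm round the trough. Sweep along the tray's own +y
- relay_a_center (a point): a small black moulded relay, a plain flat block 24 x 20 x 8 mm of 10 to 18 g, loose on the white deck at the start; the point is its centre, half-way up (34 mm above the bench while it lies on the deck). It slides freely when pushed and drops into the trough when pushed past the deck's edge
- relay_b_center (a point): a small black moulded relay, a plain flat block 24 x 20 x 8 mm of 10 to 18 g, loose on the white deck at the start; the point is its centre, half-way up (34 mm above the bench while it lies on the deck). It slides freely when pushed and drops into the trough when pushed past the deck's edge
- relay_c_center (a point): a small black moulded relay, a plain flat block 24 x 20 x 8 mm of 10 to 18 g, loose on the white deck at the start; the point is its centre, half-way up (34 mm above the bench while it lies on the deck). It slides freely when pushed and drops into the trough when pushed past the deck's edge
- loupe: black round loupe, 38 mm in diameter and 28 mm high, loose, standing on the deck among the relays (its centre is at least 42 mm from any relay's centre across the tray's x); origin at the centre of its underside. Leave it alone
- jar: white jar with a black lid, 38 mm in diameter and 40 mm high, loose on the bench beyond the trough; origin at the centre of its underside. Leave it alone
- stamp: red-handled wooden stamp, 24 x 34 x 56 mm, loose on the bench at the tray's other end; origin at the centre of its underside. Leave it alone
Mind the look-alikes: they are no part of the job. Leave any pink or yellow look-alike of the part that bears relay_c_center alone. Leave any turquoise look-alike of the part that bears relay_b_center alone.

How it is judged:
By the outcome, as a careful person would: the job done as asked, in the order asked, and still so for the second after the job is handed in, with the robot touching nothing.
It also fails if it takes over 54 s, if anything falls off the work surface, if the arm or the gripper's body presses on something with over 40 N, if the wrist force passes 120 N, or if a joint passes its speed limit or range.

## Working session

There is one attempt and no reset: what is moved stays moved. The work goes in short steps, Python scripts to look and compute and a tool call to move; the robot and the scene stay as the last step left them, time stands still between calls to the robot, and variables do not carry over. Pictures are saved under pics/ and viewed, and the job is handed in when it is done.

Besides the shell and the picture viewer there is one more tool, called after "Request:" in YAML: its name, and indented under it one key for each argument. drive_tool: Moves the arm, as the interface text tells. Its arguments: {"type":"object","properties":{"steps":{"type":"array","items":{"type":"number"}}},"required":["steps"]}

```bash
ls; mkdir -p pics; python3 - <<'E'
from bench import env, imaging, order
import cv2
s=env.state()
print(s)
for n in ["top","side","wrist"]:
    d=imaging.snapshot(n)
    cv2.imwrite(f"pics/{n}0.png",d["color"][:,:,::-1])
    print(n,{k:v for k,v in d.items() if k!="color"})
E
```

```text
pics
{'t': 0.0, 'joint_pos': array([ 1.19780061,  0.68997516, -0.19451649,  1.56634387,  0.1572821 ,
        0.90248436, -0.21510083]), 'qvel': array([ 3.32573142e-04,  1.25893113e-04, -1.07586529e-03,  1.79282207e-03,
        3.68402572e-05,  3.04033549e-04,  8.52525177e-05]), 'tau': array([ 1.58739003e-03, -5.27564335e+01, -1.26627780e+00, -1.53432924e+01,
       -5.26296627e-02,  6.66489432e-03,  1.59927476e-04]), 'tcp_pos': array([ 0.24700391, -0.5734343 ,  0.23791564]), 'ee_rot': array([-0.41260622,  1.99955478, -1.99597178]), 'contact_force': array([ 0.33612526, -0.03476463, -0.34908923]), 'ft_torque': array([-0.03749083,  0.03664063, -0.01625929]), 'opening': 1.003471954150602}
top {'intrinsics': array([[413.85244836,   0.        , 271.19342439],
       [  0.        , 413.85244836, 213.34976323],
       [  0.        ,   0.        ,   1.        ]]), 'eye': array([0.421975  , 0.05345187, 0.92278953]), 'rotation': array([-2.03469228,  2.19677225, -0.23633208])}
side {'intrinsics': array([[476.44335701,   0.        , 283.85856709],
       [  0.        , 476.44335701, 208.13141994],
       [  0.        ,   0.        ,   1.        ]]), 'eye': array([ 0.36983319, -0.61661816,  0.56046209]), 'rotation': array([-2.17747361,  0.34431228, -0.18901661])}
wrist {'intrinsics': array([[325.1922621 ,   0.        , 275.12354704],
       [  0.        , 325.1922621 , 212.94801197],
       [  0.        ,   0.        ,   1.        ]]), 'mount': array([[ 3.27010175e-04,  9.62017603e-01,  2.72987225e-01,
        -7.02780712e-02],
       [ 1.05005543e-03, -2.72987419e-01,  9.62017030e-01,
        -1.46270436e-01],
       [ 9.99999395e-01, -2.79376390e-05, -1.09944147e-03,
         6.26582767e-04],
       [ 0.00000000e+00,  0.00000000e+00,  0.00000000e+00,
         1.00000000e+00]])}
```

View pics/top0.png

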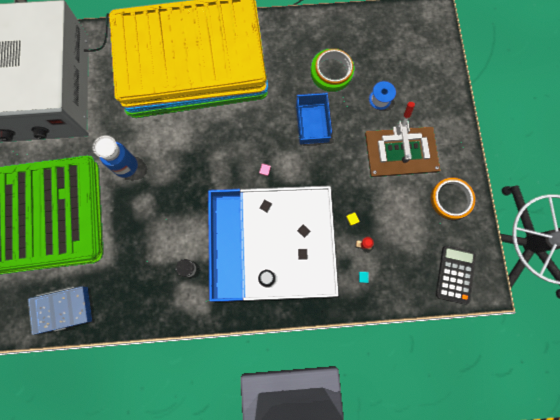

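View pics/side0.png

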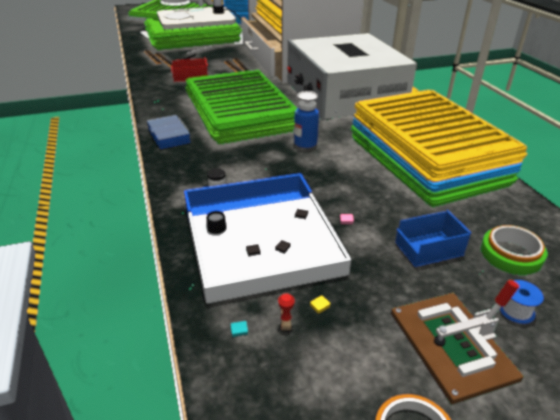

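View pics/wrist0.png

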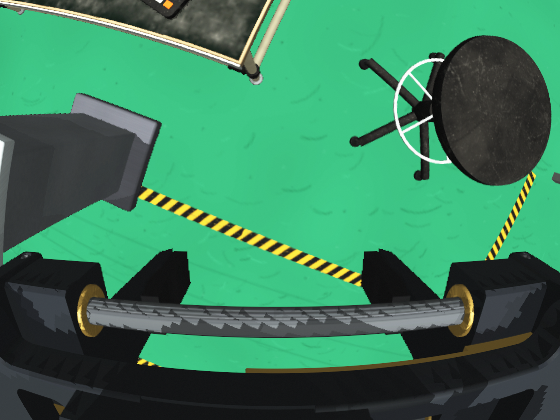

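Top view: the tray's white deck is around px (243-337, 187-298), with the blue trough on its left. The relays are at (265,206), (304,231) and (303,254), the loupe at (267,278), the jar at (187,268) and the stamp at (367,243). The pink, yellow and turquoise look-alikes are off the tray. The side view shows the same layout. Next I'll measure.

```bash
cat > h.py <<'E'
import numpy as np, cv2
from scipy.spatial.transform import Rotation as R
def ray(d,p):
    K=d["intrinsics"]; v=np.array([(p[0]-K[0,2])/K[0,0],(p[1]-K[1,2])/K[1,1],1.])
    v=R.from_rotvec(d["rotation"]).as_matrix()@v
    return d["eye"],v/np.linalg.norm(v)
def onz(d,p,z):
    e,v=ray(d,p); return e+v*(z-e[2])/v[2]
def proj(d,P):
    c=R.from_rotvec(d["rotation"]).as_matrix().T@(np.asarray(P)-d["eye"])
    K=d["intrinsics"]; return np.array([K[0,0]*c[0]/c[2]+K[0,2],K[1,1]*c[1]/c[2]+K[1,2]])
def tri(d1,p1,d2,p2):
    e1,v1=ray(d1,p1); e2,v2=ray(d2,p2)
    A=np.stack([v1,-v2],1); s=np.linalg.lstsq(A,e2-e1,rcond=None)[0]
    a=e1+s[0]*v1;b=e2+s[1]*v2
    return (a+b)/2,np.linalg.norm(a-b)
E
python3 - <<'E'
from bench import env, imaging
from h import *
T=imaging.snapshot("top");S=imaging.snapshot("side")
def blobs(d,roi):
    hsv=cv2.cvtColor(d["color"],cv2.COLOR_RGB2HSV)
    x0,y0,x1,y1=roi
    m=(hsv[...,2]<90).astype(np.uint8); z=np.zeros_like(m); z[y0:y1,x0:x1]=m[y0:y1,x0:x1]
    # restrict to inside tray white hull
    out=[]
    for c in cv2.findContours(z,cv2.RETR_EXTERNAL,cv2.CHAIN_APPROX_NONE)[0]:
        if cv2.contourArea(c)<15: continue
        m_=cv2.moments(c); r=cv2.minAreaRect(c)
        out.append((m_["m10"]/m_["m00"],m_["m01"]/m_["m00"],cv2.contourArea(c),r))
    return out
bt=blobs(T,(247,192,330,292)); bs=blobs(S,(203,198,325,270))
for b in bt:print("top",np.round(b[:3],1),np.round(b[3][1],1),round(b[3][2],1),onz(T,b[:2],.036).round(4), cv2.boxPoints(b[3]).round(1).tolist())
for b in bs:print("side",np.round(b[:3],1),np.round(b[3][1],1),onz(S,b[:2],.036).round(4))
for b in bt:
    for s in bs:
        P,e=tri(T,b[:2],S,s[:2])
        if e<.006: print(np.round(b[:2]),np.round(s[:2]),P.round(4),round(e,4))
for n,d,roi in(("t",T,(170,170,390,310)),("s",S,(170,165,360,340))):
    x0,y0,x1,y1=roi; im=d["color"][y0:y1,x0:x1,::-1]
    cv2.imwrite(f"pics/{n}zoom.png",cv2.resize(im,None,fx=3.5,fy=3.4,interpolation=cv2.INTER_CUBIC))
hsv=cv2.cvtColor(T["color"],cv2.COLOR_RGB2HSV)
w=((hsv[...,1]<50)&(hsv[...,2]>170)).astype(np.uint8)
bl=((hsv[...,0]>95)&(hsv[...,0]<125)&(hsv[...,1]>130)&(hsv[...,2]>70)).astype(np.uint8)
u=np.zeros_like(w); u[175:312,200:350]=(w|bl)[175:312,200:350]
u=cv2.morphologyEx(u,cv2.MORPH_OPEN,np.ones((3,3)))
c=max(cv2.findContours(u,cv2.RETR_EXTERNAL,cv2.CHAIN_APPROX_NONE)[0],key=cv2.contourArea)
h=cv2.convexHull(c)
q=cv2.approxPolyDP(h,5,True)[:,0]; print("tray corners",q.tolist())
for p in q: print(p,onz(T,p,.038).round(4),onz(T,p,.042).round(4))
E
```

```text
top [266.4 278.  192. ] [16. 15.] 90.0 [0.4704 0.055  0.036 ] [[259.0, 270.0], [274.0, 270.0], [274.0, 286.0], [259.0, 286.0]]
top [302.4 254.1  54. ] [8. 7.] 90.0 [ 0.5152 -0.0258  0.036 ] [[299.0, 250.0], [306.0, 250.0], [306.0, 258.0], [299.0, 258.0]]
top [303.5 230.5  60. ] [8.5 7.1] 45.0 [ 0.5661 -0.033   0.036 ] [[298.0, 230.0], [303.0, 225.0], [309.0, 231.0], [304.0, 236.0]]
top [265.3 205.5  56. ] [7.5 8.9] 31.0 [0.6279 0.0456 0.036 ] [[259.79998779296875, 207.3000030517578], [264.3999938964844, 199.60000610351562], [270.8999938964844, 203.5], [266.29998779296875, 211.1999969482422]]
side [252.8 249.9  80. ] [ 8.5 11.7] [ 0.5146 -0.0286  0.036 ]
side [282.5 246.6  80.5] [10.7 10.3] [ 0.5644 -0.0356  0.036 ]
side [215.6 222.6 330. ] [21. 18.] [0.4706 0.0635 0.036 ]
side [300.9 213.6  57. ] [ 7. 10.] [0.626  0.0429 0.036 ]
side [321.5 202.3  48.5] [12.  7.] [0.6758 0.0652 0.036 ]
[266. 278.] [216. 223.] [0.4697 0.055  0.0425] 0.0008
[302. 254.] [253. 250.] [ 0.5154 -0.026   0.0336] 0.0002
[304. 230.] [282. 247.] [ 0.5658 -0.0331  0.0337] 0.0012
[265. 206.] [301. 214.] [0.6278 0.0457 0.0338] 0.0013
tray corners [[330, 187], [337, 295], [245, 299], [241, 189]]
[330 187] [ 0.6586 -0.1005  0.038 ] [ 0.6575 -0.0998  0.042 ]
[337 295] [ 0.4237 -0.0901  0.038 ] [ 0.4237 -0.0895  0.042 ]
[245 299] [0.4304 0.1029 0.038 ] [0.4304 0.1027 0.042 ]
[241 189] [0.6689 0.0965 0.038 ] [0.6678 0.0963 0.042 ]
```

```bash
ls pics
```

```text
side0.png
szoom.png
top0.png
tzoom.png
wrist0.png
```

View pics/tzoom.png

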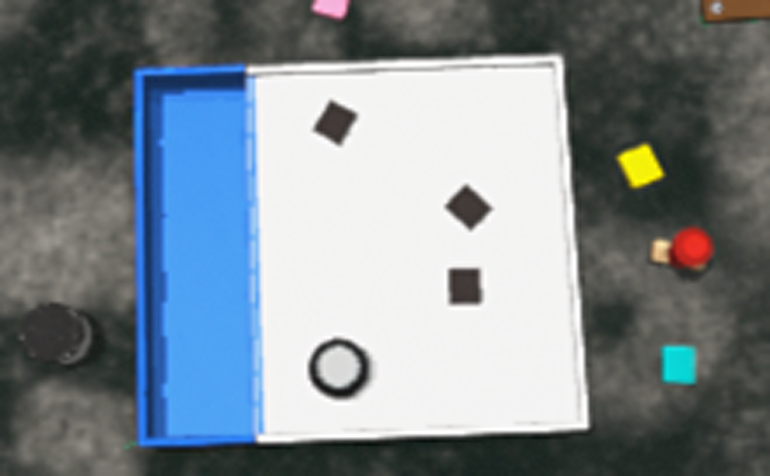

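View pics/szoom.png

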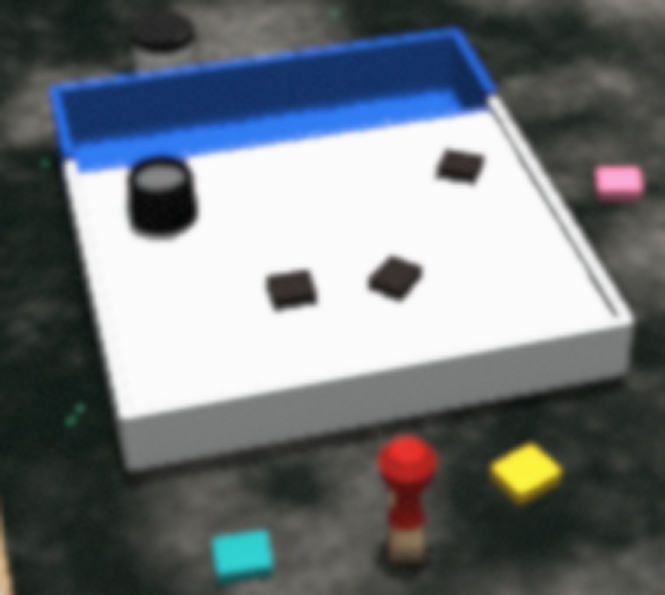

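```bash
python3 - <<'E'
from bench import env, imaging
from h import *
T=imaging.snapshot("top")
z=lambda a,b:(170+(a+.5)/3.5-.5,170+(b+.5)/3.4-.5)
C=[(z(562,56),.038,(.12,-.135)),(z(589,430),.038,(-.12,-.135)),(z(139,445),.042,(-.12,.135)),(z(134,69),.042,(.12,.135))]
A=np.array([onz(T,p,h)[:2] for p,h,_ in C]);B=np.array([b for *_,b in C])
ca,cb=A.mean(0),B.mean(0)
U,_,V=np.linalg.svd((B-cb).T@(A-ca)); Rm=(U@V).T
t=ca-Rm@cb; th=np.arctan2(Rm[1,0],Rm[0,0])
print("tray",t,np.degrees(th),"res mm",((A-(B@Rm.T+t))*1e3).round(1).tolist())
loc=lambda P:(Rm.T@(np.array(P)[:2]-t)*1e3).round(1)
for n,P in dict(near=(.5154,-.026),mid=(.5658,-.0331),far=(.6278,.0457),loupe=(.4697,.055)).items(): print(n,loc(P))
print("edge top samples",[loc(onz(T,z(*p),.030)) for p in((258,440),(252,250),(248,70))])
print("jar",loc(onz(T,z(56,333),.04)), "stamp head",loc(onz(T,z(692,248),.05)))
s=env.state(); M=R.from_rotvec(s["ee_rot"]).as_matrix(); print("tool axes cols\n",M.round(3)); print(s["t"])
E
```

```text
tray [0.54649364 0.0381872 ] -2.2331044734452203 res mm [[-0.6, 0.2], [-0.0, 0.2], [1.1, -0.9], [-0.5, 0.5]]
near [-28.6 -65.4]
mid [ 22.1 -70.5]
far [81.  10.7]
loupe [-77.4  13.8]
edge top samples [array([-118.5,   64.1]), array([ 0.5, 64.9]), array([119.5,  64.7])]
jar [-48.6 184.1] stamp head [ -11.1 -203.4]
tool axes cols
 [[-0.918 -0.     0.396]
 [-0.396  0.    -0.918]
 [ 0.    -1.    -0.001]]
0.3
```

The tray fit is good, with residuals of 1.1 mm or less. The relays triangulate to z of about 34 mm, as they should. I'll shut the fingers to make a pusher about 35 mm wide and set the jaw axis along tray x. The first move goes above the spot behind the middle relay.

```bash
cat >> h.py <<'E'
TH=np.radians(-2.233); TT=np.array([.54649,.03819])
c,s_=np.cos(TH),np.sin(TH); RM=np.array([[c,-s_],[s_,c]])
def goal(st,x,y,z):
    P=np.r_[RM@np.array([x,y])/1e3+TT,z/1e3]
    M=R.from_rotvec(st["ee_rot"]).as_matrix()
    G=np.stack([-np.r_[RM[:,1],0],[0,0,-1],np.r_[RM[:,0],0]],1)
    cur=np.r_[RM.T@(st["tcp_pos"][:2]-TT)*1e3,st["tcp_pos"][2]*1e3]
    print("t",st["t"],"cur tray mm",cur.round(1),"F",st["contact_force"].round(1),"open",round(st["opening"],3))
    print("shift mm",(M.T@(P-st["tcp_pos"])*1e3).round(1),"turn",R.from_matrix(M.T@G).as_rotvec().round(4))
E
python3 - <<'E'
from bench import env
from h import *
goal(env.state(),22,-102,100)
E
```

```text
t 0.3 cur tray mm [-275.2 -623.2  238.5] F [-0.9 -0.3  0.5] open 1.0
shift mm [-492.9  138.6 -342. ] turn [ 5.000e-04 -1.125e+00 -3.000e-04]
```

Request:
drive_tool:
  steps: [0,-30,5,-20,0,-0.08,0,0,-75,10,-52,0,-0.2,0,0,-120,20,-83,0,-0.32,0,0,-165,30,-114,0,-0.44,0,0,-210,40,-146,0,-0.56,0,0,-255,50,-177,0,-0.68,0,0,-300,60,-208,0,-0.8,0,0,-345,70,-240,0,-0.9,0,0,-390,80,-271,0,-1.0,0,0,-435,90,-302,0,-1.1,0]

```text
t: 1.3
tcp_pos: [0.5017, -0.1654, 0.1577]
ee_rot: [-1.18, 1.253, -1.254]
contact_force: [0.7, -0.9, -0.6]
opening: 0.114
```

```bash
python3 - <<'E'
from bench import env
from h import *
goal(env.state(),22,-102,100)
E
```

```text
t 1.3 cur tray mm [ -36.8 -205.2  157.7] F [ 0.7 -0.9 -0.6] open 0.114
shift mm [-104.5   57.6   56.6] turn [-0.0004 -0.0212  0.0004]
```

Request:
drive_tool:
  steps: [0,-20,15,10,0,-0.01,0,0,-42,32,22,0,-0.025,0,0,-62,48,33.5,0,-0.025,0,0,-62,48,33.5,0,-0.025,0,0,-62,48,33.5,0,-0.025,0,0,-62,48,33.5,0,-0.025,0]

```text
t: 1.9
tcp_pos: [0.5376, -0.1091, 0.1104]
ee_rot: [-1.191, 1.239, -1.24]
contact_force: [1.2, -0.9, -0.1]
opening: 0.006
```

```bash
python3 - <<'E'
from bench import env,imaging
from h import *
s=env.state()
goal(s,22,-102,33.5)
d=imaging.snapshot("wrist"); cv2.imwrite("pics/w1.png",d["color"][:,:,::-1])
goal(env.state(),22,-102,33.5)
E
```

```text
t 1.9 cur tray mm [  -3.2 -147.5  110.4] F [ 1.2 -0.9 -0.1] open 0.006
shift mm [-45.7  76.8  25.1] turn [ 0.0001 -0.002   0.0015]
t 1.95 cur tray mm [  -3.  -147.6  110.5] F [ 0.7 -0.   1.3] open 0.002
shift mm [-45.8  77.   24.9] turn [-0.0004 -0.0024  0.0014]
```

View pics/w1.png

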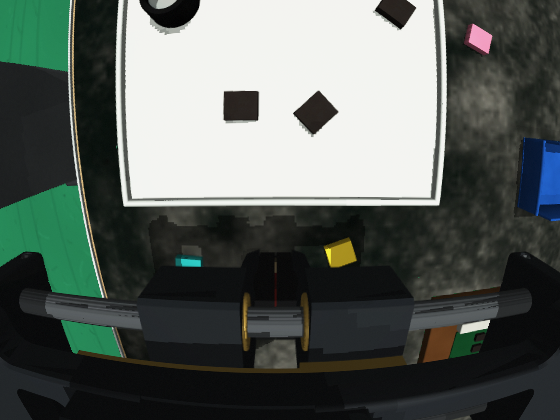

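The wrist view shows relays at about (241,105), (316,112) and (396,10), with the shut fingers still short of the tray. I'll cross-check the tray-frame positions from this picture.

```bash
cat >> h.py <<'E'
def wray(d,st,p):
    K=d["intrinsics"]; dx,dy=p[0]-K[0,2],p[1]-K[1,2]; r=np.hypot(dx,dy); a=r/K[0,0]
    v=np.array([np.sin(a)*dx/r,np.sin(a)*dy/r,np.cos(a)])
    M=R.from_rotvec(st["ee_rot"]).as_matrix(); m=d["mount"]
    return st["tcp_pos"]+M@m[:3,3], M@m[:3,:3]@v
def wonz(d,st,p,z):
    e,v=wray(d,st,p); P=e+v*(z-e[2])/v[2]; return (RM.T@(P[:2]-TT)*1e3).round(1)
E
python3 - <<'E'
from bench import env,imaging
from h import *
s=env.state(); d=imaging.snapshot("wrist")
g=cv2.cvtColor(d["color"],cv2.COLOR_RGB2GRAY); m=(g<90).astype(np.uint8); m[195:]=0; m[:,:135]=0; m[:,430:]=0
for c in cv2.findContours(m,cv2.RETR_EXTERNAL,cv2.CHAIN_APPROX_NONE)[0]:
    if cv2.contourArea(c)<100: continue
    M=cv2.moments(c); p=(M["m10"]/M["m00"],M["m01"]/M["m00"]); print(np.round(p,1),wonz(d,s,p,.036))
for p in((124,204),(440,204)): print("corner",wonz(d,s,p,.038))
for p in((262,222),(290,222)): pass
goal(env.state(),22,-102,60)
E
```

```text
[314.9 112.1] [ 24.1 -70.1]
[240.5 105.2] [-25.8 -65.4]
[395.3  11. ] [82.8  8. ]
[171.9  12.5] [-74.5   5.3]
corner [-115.8 -132.6]
corner [ 122.6 -133.2]
t 2.0 cur tray mm [  -2.9 -147.5  110.6] F [ 0.6 -0.5 -0. ] open 0.001
shift mm [-45.6  50.5  24.8] turn [-0.0006 -0.0024  0.0012]
```

The two views agree to about 2.5 mm. The next move goes behind the middle relay and down.

Request:
drive_tool:
  steps: [0,-15,12,8,0,0,0,0,-32,26,18,0,0,0,0,-46,40,26,0,0,0,0,-46,54,26,0,0,0,0,-46,64,26,0,0,0,0,-46,71,26,0,0,0,0,-46,74,26,0,0,0,0,-46,74,26,0,0,0,0,-46,74,26,0,0,0]

```text
t: 2.9
tcp_pos: [0.566, -0.0628, 0.0362]
ee_rot: [-1.19, 1.238, -1.239]
contact_force: [0.4, -0.2, 0.4]
opening: 0.002
```

```bash
python3 - <<'E'
from bench import env,imaging
from h import *
s=env.state()
goal(s,23.5,-102,34)
d=imaging.snapshot("side"); cv2.imwrite("pics/s1.png",cv2.resize(d["color"][165:340,170:360,::-1],None,fx=3.4,fy=3.4))
E
```

```text
t 2.9 cur tray mm [  23.5 -100.2   36.2] F [ 0.4 -0.2  0.4] open 0.002
shift mm [1.8 2.2 0. ] turn [-0.0006 -0.0006  0.0002]
```

View pics/s1.png

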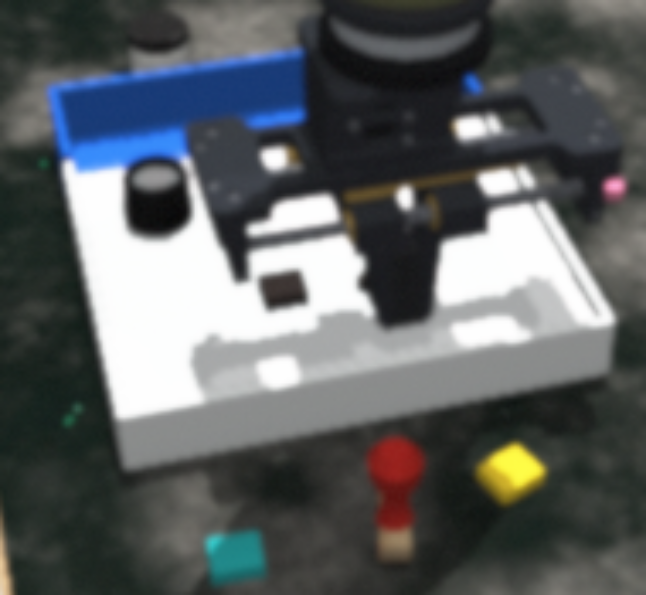

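The fingertip is behind the middle relay and just above the deck, with the body clear of everything. Now I'll sweep in two parts and check between them.

Request:
drive_tool:
  steps: [0,0,2,0,0,0,0,0,-3,2,0,0,0,0,0,-8,2,0,0,0,0,0,-14,2,0,0,0,0,0,-20,2,0,0,0,0,0,-28,2,0,0,0,0,0,-36,2,0,0,0,0,0,-44,2,0,0,0,0,0,-50,2,0,0,0,0,0,-50,2,0,0,0,0]

```text
t: 3.95
tcp_pos: [0.568, -0.0107, 0.0339]
ee_rot: [-1.191, 1.237, -1.236]
contact_force: [-0.3, -0.3, 0.1]
opening: 0.001
```

```bash
python3 - <<'E'
from bench import env,imaging
from h import *
s=env.state()
goal(s,23.5,66,34)
d=imaging.snapshot("wrist"); cv2.imwrite("pics/w2.png",d["color"][:,:,::-1])
E
```

```text
t 3.95 cur tray mm [ 23.4 -48.   33.9] F [-0.3 -0.3  0.1] open 0.001
shift mm [-114.     0.     0.3] turn [-0.0003  0.0019 -0.0009]
```

View pics/w2.png

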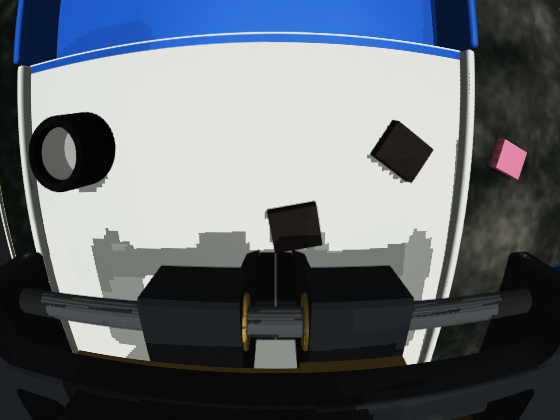

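The relay has settled nearly flat against the fingertip but right of its centre line, at px (297,227) against 275. I'll measure that and recentre.

```bash
python3 - <<'E'
from bench import env,imaging
from h import *
s=env.state(); d=imaging.snapshot("wrist")
for p in((297,228),(267,208),(317,202),(322,245),(275,250),(246,255),(306,255)): print(p,wonz(d,s,p,.038))
E
```

```text
(297, 228) [ 33.6 -26.7]
(267, 208) [ 19.8 -17.2]
(317, 202) [ 42.5 -14.4]
(322, 245) [ 45.7 -35.2]
(275, 250) [ 23.5 -37.7]
(246, 255) [  9.7 -40.3]
(306, 255) [ 38.2 -40.3]
```

Request:
drive_tool:
  steps: [0,6,0,0,0,0,0,0,6,0,6,0,0,0,0,5,0,9,0,0,0,0,0,0,9,0,0,0,0,-5,0,9,0,0,0,0,-11,0,9,0,0,0,0,-19,0,9,0,0,0,0,-28,0,9,0,0,0,0,-36,0,9,0,0,0,0,-42,0,9,0,0,0]

```text
t: 5.05
tcp_pos: [0.5785, 0.0307, 0.0339]
ee_rot: [-1.191, 1.237, -1.237]
contact_force: [-0.7, 0.7, -0.2]
opening: 0.004
```

```bash
python3 - <<'E'
from bench import env,imaging
from h import *
s=env.state()
goal(s,33,64,34)
d=imaging.snapshot("wrist"); cv2.imwrite("pics/w3.png",d["color"][:,:,::-1])
E
```

```text
t 5.05 cur tray mm [32.3 -6.3 33.9] F [-0.7  0.7 -0.2] open 0.004
shift mm [-70.3  -0.    0.8] turn [-0.0001  0.0011 -0.0004]
```

View pics/w3.png

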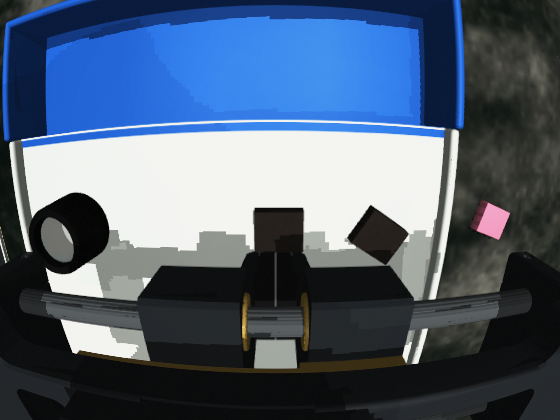

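The relay is now square and centred at px (279,230). The far relay and the loupe are clear of the path, so I'll carry on over the edge.

Request:
drive_tool:
  steps: [0,-5,0,0,0,0,0,0,-12,0,0,0,0,0,0,-20,0,0,0,0,0,0,-29,0,0,0,0,0,0,-38,0,0,0,0,0,0,-47,0,0,0,0,0,0,-56,0,0,0,0,0,0,-64,0,0,0,0,0,0,-69,0,0,0,0,0,0,-69,0,0,0,0,0]

```text
t: 6.1
tcp_pos: [0.5812, 0.0995, 0.0339]
ee_rot: [-1.19, 1.237, -1.236]
contact_force: [-0.8, 0.0, 0.2]
opening: 0.003
```

```bash
python3 - <<'E'
from bench import env,imaging
from h import *
s=env.state()
goal(s,33,64,34)
d=imaging.snapshot("wrist"); cv2.imwrite("pics/w4.png",d["color"][:,:,::-1])
E
```

```text
t 6.1 cur tray mm [32.3 62.6 33.9] F [-0.8  0.   0.2] open 0.003
shift mm [-1.4 -0.1  0.7] turn [-0.0002  0.0013 -0.0007]
```

View pics/w4.png

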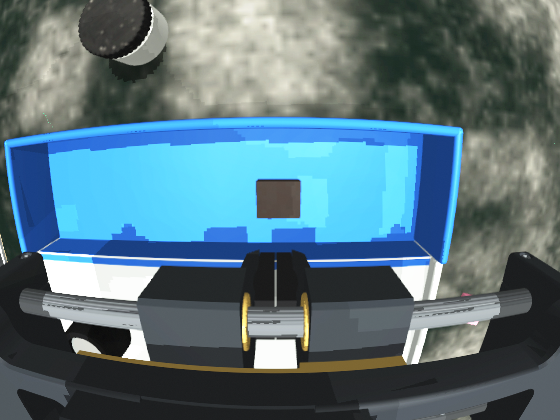

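The first relay lies flat in the trough at px (278,199). Next is the far relay: lift, go behind it and lower.

Request:
drive_tool:
  steps: [0,0,-12,0,0,0,0,0,0,-28,0,0,0,0,0,15,-35,8,0,0,0,0,38,-35,22,0,0,0,0,62,-35,36,0,0,0,0,80,-35,46,0,0,0,0,88,-35,50,0,0,0,0,88,-35,50,0,0,0,0,88,-22,50,0,0,0,0,88,-12,50,0,0,0]

```text
t: 7.15
tcp_pos: [0.6269, 0.0102, 0.045]
ee_rot: [-1.191, 1.237, -1.235]
contact_force: [-0.0, -0.2, 0.1]
opening: 0.001
```

```bash
python3 - <<'E'
from bench import env,imaging
from h import *
s=env.state()
goal(s,82,-25,34)
d=imaging.snapshot("wrist"); cv2.imwrite("pics/w5.png",d["color"][:,:,::-1])
E
```

```text
t 7.15 cur tray mm [ 81.4 -24.8  45. ] F [-0.  -0.2  0.1] open 0.001
shift mm [ 0.2 11.   0.6] turn [ 0.0009  0.0023 -0.0012]
```

View pics/w5.png

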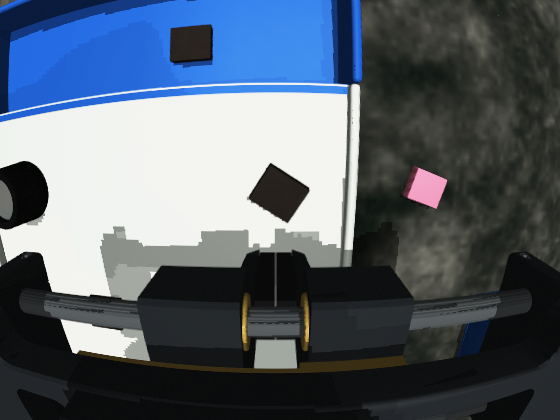

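The far relay is in line at px (279,193). I'll lower and push it to alignment.

Request:
drive_tool:
  steps: [0,0,7,1,0,0,0,0,0,11,1,0,0,0,0,0,11.5,1,0,0,0,0,-4,11.5,1,0,0,0,0,-10,11.5,1,0,0,0,0,-16,11.5,1,0,0,0,0,-22,11.5,1,0,0,0,0,-28,11.5,1,0,0,0,0,-31,11.5,1,0,0,0,0,-31,11.5,1,0,0,0]

```text
t: 8.2
tcp_pos: [0.6299, 0.0402, 0.0344]
ee_rot: [-1.191, 1.237, -1.237]
contact_force: [0.3, 0.2, 0.1]
opening: 0.003
```

```bash
python3 - <<'E'
from bench import env,imaging
from h import *
s=env.state()
goal(s,82,64,34)
d=imaging.snapshot("wrist"); cv2.imwrite("pics/w6.png",d["color"][:,:,::-1])
E
```

```text
t 8.2 cur tray mm [83.3  5.3 34.4] F [0.3 0.2 0.1] open 0.003
shift mm [-58.7   0.5  -1.3] turn [-0.0002  0.0011 -0.0004]
```

View pics/w6.png

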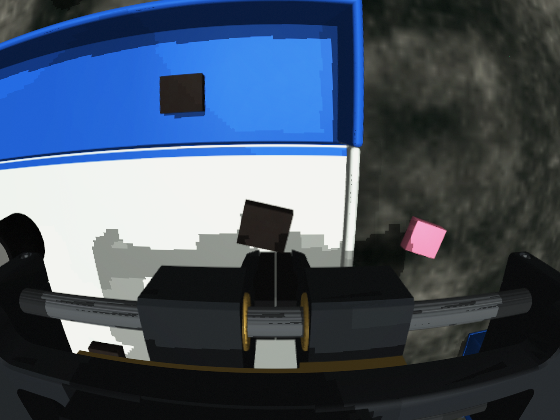

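The relay is a few mm left of centre at px (265,226), tilted about 12°. I'll back off, shift 4 mm and sweep over the edge.

Request:
drive_tool:
  steps: [0,5,0,-2,0,0,0,0,4,0,-4.5,0,0,0,0,-2,0,-4.5,0,0,0,0,-8,0,-4.5,0,0,0,0,-16,0,-4.5,0,0,0,0,-25,0,-4.5,0,0,0,0,-34,0,-4.5,0,0,0,0,-43,0,-4.5,0,0,0,0,-51,0,-4.5,0,0,0,0,-58,0,-4.5,0,0,0]

```text
t: 9.25
tcp_pos: [0.6277, 0.0985, 0.0344]
ee_rot: [-1.191, 1.237, -1.237]
contact_force: [0.3, -0.4, 0.0]
opening: 0.008
```

```bash
python3 - <<'E'
from bench import env,imaging
from h import *
s=env.state()
goal(s,-27,-98,34)
d=imaging.snapshot("wrist"); cv2.imwrite("pics/w7.png",d["color"][:,:,::-1])
E
```

```text
t 9.25 cur tray mm [78.8 63.4 34.4] F [ 0.3 -0.4  0. ] open 0.008
shift mm [ 161.3    0.3 -105.9] turn [-0.0001  0.0006 -0.0002]
```

View pics/w7.png

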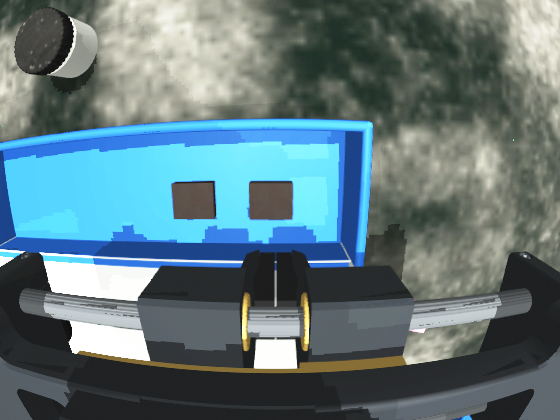

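Two relays are in the trough. Next is the near relay: lift well clear and go behind it.

Request:
drive_tool:
  steps: [0,0,-15,0,0,0,0,0,2,-35,0,0,0,0,0,20,-45,-13,0,0,0,0,45,-45,-30,0,0,0,0,72,-45,-47,0,0,0,0,100,-45,-65,0,0,0,0,128,-45,-84,0,0,0,0,150,-45,-98,0,0,0,0,161,-45,-106,0,0,0,0,161,-40,-106,0,0,0]

```text
t: 10.3
tcp_pos: [0.515, -0.0617, 0.0752]
ee_rot: [-1.19, 1.239, -1.242]
contact_force: [0.2, 1.2, -0.4]
opening: 0.006
```

```bash
python3 - <<'E'
from bench import env,imaging
from h import *
s=env.state()
goal(s,-27,-98,34)
d=imaging.snapshot("wrist"); cv2.imwrite("pics/w8.png",d["color"][:,:,::-1])
s=env.state()
g=cv2.cvtColor(d["color"],cv2.COLOR_RGB2GRAY); m=(g<90).astype(np.uint8); m[195:]=0
for c in cv2.findContours(m,cv2.RETR_EXTERNAL,cv2.CHAIN_APPROX_NONE)[0]:
    if not 300<cv2.contourArea(c)<9000: continue
    M=cv2.moments(c); p=(M["m10"]/M["m00"],M["m01"]/M["m00"]); print(np.round(p,1),wonz(d,s,p,.036))
goal(env.state(),-27,-98,34)
E
```

```text
t 10.3 cur tray mm [ -27.5 -101.1   75.2] F [ 0.2  1.2 -0.4] open 0.006
shift mm [-3.1 41.2  0.5] turn [-0.0007 -0.0035  0.0017]
[276.8 179.1] [-25.4 -61.1]
[ 34.3 142.1] [-192.4  -30.3]
[187.8  46. ] [-76.3  17.9]
[489.7  96. ] [113.5  -2.5]
[133.8  96.6] [-110.2   -9.5]
t 10.35 cur tray mm [-26.7 -98.9  74.3] F [-0.  -0.4  0. ] open 0.005
shift mm [-0.9 40.3 -0.3] turn [-0.001  -0.0012 -0.0002]
```

View pics/w8.png

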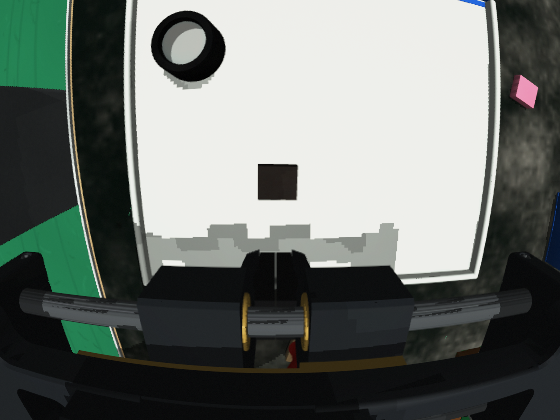

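The near relay sits square and centred at px (277,181), with the loupe well to the left. I'll lower and push part way.

Request:
drive_tool:
  steps: [0,0,14,1,0,0,0,0,0,28,1,0,0,0,0,0,37,1,0,0,0,0,0,40.5,1,0,0,0,0,0,40.5,1,0,0,0,0,-6,40.5,1,0,0,0,0,-14,40.5,1,0,0,0,0,-22,40.5,1,0,0,0,0,-31,40.5,1,0,0,0,0,-40,40.5,1,0,0,0]

```text
t: 11.35
tcp_pos: [0.5182, -0.0183, 0.0341]
ee_rot: [-1.19, 1.237, -1.238]
contact_force: [-0.4, -1.1, 0.4]
opening: 0.005
```

```bash
python3 - <<'E'
from bench import env,imaging
from h import *
s=env.state()
goal(s,-26,64,34)
d=imaging.snapshot("wrist"); cv2.imwrite("pics/w9.png",d["color"][:,:,::-1])
goal(env.state(),-26,64,34)
E
```

```text
t 11.35 cur tray mm [-26.1 -57.6  34.1] F [-0.4 -1.1  0.4] open 0.005
shift mm [-1.216e+02  1.000e-01  1.000e-01] turn [-0.0004  0.0005 -0.0002]
t 11.4 cur tray mm [-25.9 -55.2  34.1] F [-0.7  2.3  0.4] open 0.007
shift mm [-119.2    0.3    0.3] turn [-0.0008  0.003  -0.0022]
```

View pics/w9.png

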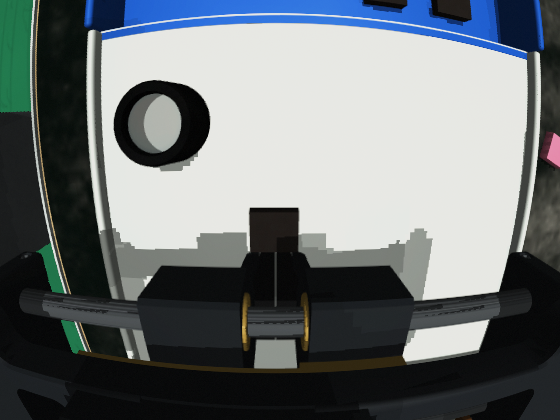

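The relay is square on the fingertip at px (274,230). The lane is clear of the loupe, which is at px (162,123), so I'll continue.

Request:
drive_tool:
  steps: [0,-5,0,1,0,0,0,0,-12,0,1,0,0,0,0,-20,0,1,0,0,0,0,-29,0,1,0,0,0,0,-38,0,1,0,0,0,0,-47,0,1,0,0,0,0,-55,0,1,0,0,0,0,-60,0,1,0,0,0,0,-60,0,1,0,0,0]

```text
t: 12.3
tcp_pos: [0.5215, 0.0416, 0.0339]
ee_rot: [-1.191, 1.237, -1.236]
contact_force: [0.0, 0.2, 0.7]
opening: 0.001
```

```bash
python3 - <<'E'
from bench import env,imaging
from h import *
d=imaging.snapshot("wrist"); cv2.imwrite("pics/w10.png",d["color"][:,:,::-1])
goal(env.state(),-25,64,34)
E
```

```text
t 12.35 cur tray mm [-25.2   1.6  33.9] F [ 0.7 -0.7 -0.2] open 0.004
shift mm [-62.4  -0.1   0.2] turn [-0.0001  0.0005  0.0001]
```

View pics/w10.png

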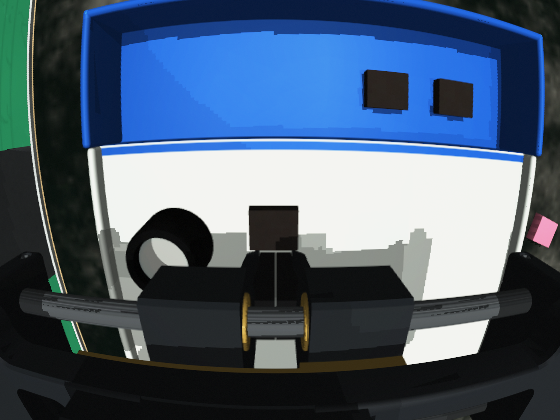

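The relay is still square at px (273,228). I'll do the last stretch over the edge.

Request:
drive_tool:
  steps: [0,-5,0,0,0,0,0,0,-12,0,0,0,0,0,0,-20,0,0,0,0,0,0,-29,0,0,0,0,0,0,-38,0,0,0,0,0,0,-47,0,0,0,0,0,0,-56,0,0,0,0,0,0,-62,0,0,0,0,0,0,-62,0,0,0,0,0,0,-62,0,0,0,0,0]

```text
t: 13.35
tcp_pos: [0.5237, 0.1022, 0.0338]
ee_rot: [-1.191, 1.238, -1.238]
contact_force: [0.5, -0.0, 0.4]
opening: 0.006
```

```bash
python3 - <<'E'
from bench import env,imaging
from h import *
d=imaging.snapshot("wrist"); cv2.imwrite("pics/w11.png",d["color"][:,:,::-1])
goal(env.state(),-25,64,34)
E
```

```text
t 13.4 cur tray mm [-25.2  62.7  33.8] F [ 0.3 -1.   0.7] open 0.004
shift mm [-1.3 -0.2  0.2] turn [ 0.0002 -0.0005  0.0008]
```

View pics/w11.png

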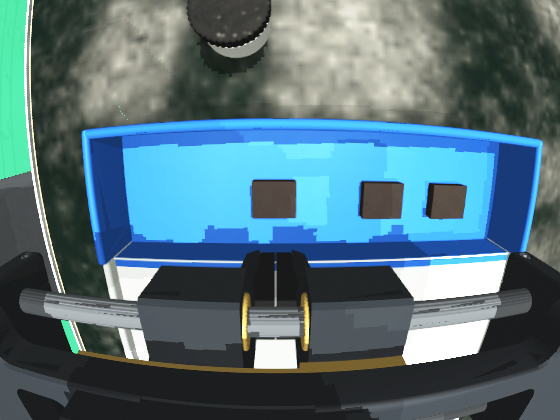

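All three relays lie flat in the trough, at px (273,199), (381,200) and (447,201). I'll lift the arm clear and check with the fixed cameras.

Request:
drive_tool:
  steps: [0,0,-15,0,0,0,0,0,0,-40,0,0,0,0,0,0,-70,0,0,0,0,0,0,-100,0,0,0,0,0,30,-130,0,0,0,0,0,65,-150,0,0,0,0,0,105,-150,0,0,0,0,0,145,-150,0,0,0,0,0,185,-150,0,0,0,0,0,225,-150,0,0,0,0]

```text
t: 14.4
tcp_pos: [0.5142, -0.1249, 0.184]
ee_rot: [-1.191, 1.239, -1.239]
contact_force: [0.6, -0.1, 0.3]
opening: 0.006
```

Request:
drive_tool:
  steps: [0,35,0,0,0,0,0,0,70,0,0,0,0,0,0,105,0,0,0,0,0,0,130,0,0,0,0,0,0,140,0,0,0,0,0,0,140,0,0,0,0,0,0,140,0,0,0,0,0,0,140,0,0,0,0,0]

```text
t: 15.2
tcp_pos: [0.51, -0.2601, 0.184]
ee_rot: [-1.191, 1.236, -1.235]
contact_force: [0.3, 0.0, 0.2]
opening: 0.006
```

```bash
python3 - <<'E'
from bench import env,imaging
from h import *
T=imaging.snapshot("top");S=imaging.snapshot("side")
a=cv2.resize(T["color"][170:310,170:390,::-1],None,fx=3.5,fy=3.4,interpolation=cv2.INTER_CUBIC); cv2.imwrite("pics/tend.png",a)
cv2.imwrite("pics/send.png",S["color"][:,:,::-1])
goal(env.state(),0,0,200)
print("qvel",abs(env.state()["qvel"]).max())
g=cv2.cvtColor(T["color"],cv2.COLOR_RGB2GRAY); m=np.zeros_like(g); m[192:294,214:330]=(g<80)[192:294,214:330]
loc=lambda P:(RM.T@(P[:2]-TT)*1e3).round(1)
for c in cv2.findContours(m,cv2.RETR_EXTERNAL,cv2.CHAIN_APPROX_NONE)[0]:
    if cv2.contourArea(c)<30: continue
    M=cv2.moments(c); p=(M["m10"]/M["m00"],M["m01"]/M["m00"]); print(np.round(p,1),cv2.contourArea(c),loc(onz(T,p,.013)),loc(onz(T,p,.036)))
E
```

```text
t 15.3 cur tray mm [ -24.8 -299.9  184. ] F [-0.5  0.1  1. ] open 0.005
shift mm [-299.9  -15.8   25.6] turn [-0.0001  0.0027 -0.0006]
qvel 0.007409146533434571
[266.5 278. ] 190.0 [-75.3  13.8] [-76.6  13.7]
[230.  257.5] 72.0 [-27.9  92.2] [-30.3  90.2]
[230.  230.7] 74.0 [31.9 91.1] [27.9 89.1]
[229.8 212.4] 68.0 [73.5 90.9] [68.5 88.9]
[224.9 194. ] 90.0 [116.6 101.3] [110.5  99. ]
```

View pics/tend.png

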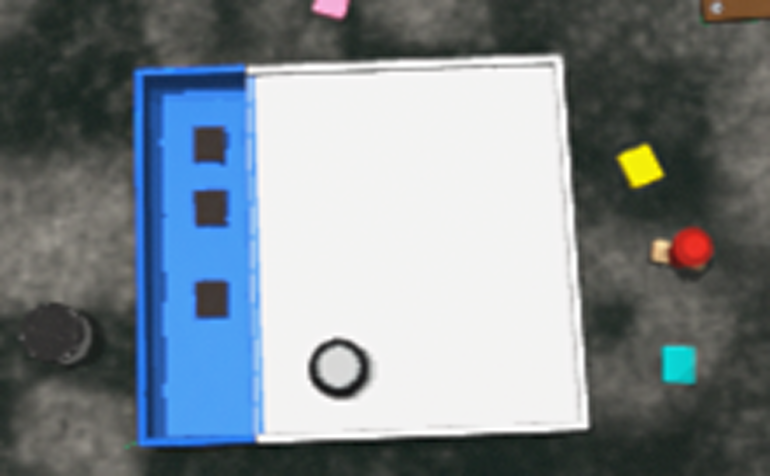

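View pics/send.png

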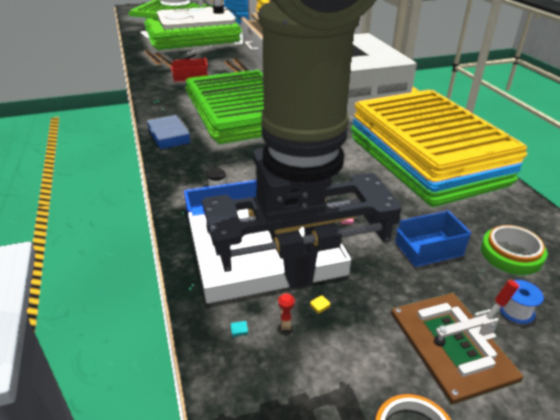

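In the top view all three relays lie in the trough, at zoom px (210,145), (210,208) and (211,299). The loupe, jar, stamp and look-alikes are at the same pixels as in the first picture. The arm is still and touching nothing.

```bash
python3 -c "
from bench import order
print(order.job_done())"
```

```text
the job is handed in; nothing more can be done
None
```

I swept all three relays over the deck's edge into the blue trough, one at a time with the shut fingertips, and handed the job in at about 15 s of the 54 s allowed. None was picked up. The first two relays turned off-centre as they squared up against the fingers, so I backed off a few mm and recentred before finishing each sweep.

- **Relays:** the last top view shows all three flat in the trough, at about tray x = -28, 32 and 74 mm and y = 91 mm. The deck is empty except for the loupe.
- **Other objects:** in the top view the loupe, jar, stamp and the pink, yellow and turquoise look-alikes are where they started, to within a pixel by eye (about 2 mm). The loupe was also measured, and its image position is unchanged to within 0.1 px.
- **Forces:** contact readings stayed under about 3 N wherever I checked them.
- **Disagreements:** the wrist camera's positions differed from the fixed cameras' by about 2–3 mm in x, up to 4 mm or more in y for the relays, and up to 8 mm in y for the loupe. The x difference was about the same for the tray corners, so I aimed between the two. The gripper blocked the side camera's view of the trough at the end, so the final check rests on the top and wrist views.

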